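Hold the spring forceps at their mark over the staining jar

ROBOT

A 6-joint arm with a two-finger parallel gripper is mounted at the origin on the work surface. World frame = base frame: x ahead of the robot, y to its left, z up, the work surface at z = 0. Lengths are in m, angles in rad, forces in N, time in s.
With the tool pointing down it reaches from about 0.35 to 0.85 m from the base axis. Payload 8.1 kg.
Tool frame: the origin (TCP) lies at the very end of the fingers, on their centre line; the grasp point (between the pads) lies 19 mm behind it; z points along the fingers, y is the direction in which the jaws open and shut (so a half turn about z gives the same grasp; the last joint's range is limited). The gripper opens to 93 mm and grips with 3 to 60 N. Pads are 15 mm wide; open, the fingers measure 128 mm over their backs; the gripper's body (75 mm by 188 mm) begins 65 mm behind the grasp point.
Start: joints at [1.229, 0.13, 1.488, -0, 1.523, -0.085], TCP at [0.152, 0.58, 0.219] pointing down, gripper open.
Joint ranges: [-2.96, 2.96], [-0.89, 2.26], [0.02, 2.5], [-1.34, 4.48], [0, 2.73], [-2.66, 2.66]. Speed limits (rad/s): [2.39, 2.39, 2.79, 3.14, 3.14, 3.14].

INTERFACE

Orientations are given as a rotation vector (axis times angle).
In Python, from plant import robot gives the robot as it stands.
- The arm moves only by the shell command python3 -m inch 'ROWS' [FORCE]. ROWS is JSON, a list that holds one entry, the list of rows, each a list of 7 numbers: the shift along the tool's x, y, z in cm, then the turn, a rotation vector about the tool's x, y, z in degrees, then the gripper command: -1 is fully open, 1 is shut, values between are in proportion. A call has 1 to 5 rows; each row shifts and turns the commanded pose from where the row before left it, along the tool's axes as they then stand; what a row does not reach is not made up. A row lasts 1/10 s, in which the tool goes at most 50 mm and 8.59 degrees, less where a joint would pass 70% of its speed; a pose out of reach is approached as far as the arm can. A call with a gripper value outside its range is refused whole. The fingers move at their own pace and stop on an object; FORCE is the grip in N (left out, the last holds). Time passes only in rows, so rows that do not move let the fingers close. It gives the time, the measured TCP pose, the force and the opening at its end, in the units of the state.
- robot.read_state(): the state, without advancing time (a new reading comes with each control period).
- robot.read_camera(name): name is "scene" or "top"; returns a dict with "image" (480x640x3 uint8, blue, green, red), "K" (3x3 intrinsics, pixels), "R" (3x3) and "t" (3): a world point X has camera coordinates R X + t. Camera axes: x right, y down, z forward; pixel columns grow to the right and rows downward; lengths in m; the calibration is good to about 2 mm. A picture is of the moment at which its call begins. There is no depth.
- robot.close_job(): hands the job in, once; it reports no verdict.
The state is a dict: "t": time; "q": joint angles; "dq": joint speeds; "joint_torque": joint torques, N m; "tool_pos": TCP position; "orientation": TCP orientation; "force": force on the tool from outside, world axes, zero at the start; "wrist_torque": the same for the moment, N m; "opening": finger opening in m.
Only numpy, scipy, OpenCV 4.12 (cv2) and the standard library are available. Lean on these libraries where they do the work, as an engineer would, in place of code of your own. Each camera call takes 0.05 s, during which the arm holds its last target. There are 200 camera calls.

TASK

Lift the spring forceps off their rest, hold them level with their two tips centred a few centimetres above the mouth of the open jar, and squeeze them until the pointer meets the line on the scale strip (tips 20 mm apart), so that a colleague can lay a glass slide across the tips to drain. Squeeze gently, never pinching the tips much past the mark, and do not touch the jar or disturb the things around. Finish while still holding the forceps there, with the gap steady: do not let go or put them down.

Things in the scene. Friction and masses are not known exactly. Their poses are not given: they have to be found in the camera images.
- forceps_grip (a point): Centre of the spring forceps, half-way between and half-way up their two steel grip plates. Axes: x to the tips, y across (squeezing direction), z up. Each plate is 26 mm long, 20 mm tall; over their outer faces 46 mm open, 34 mm (parallel) at the mark. 1 mm squeezed here closes the tips 1.6 mm. On the rest this point is 42 mm above the table.
- forceps_tips (a point): Point midway between the two tips, 60 mm ahead (+x) of forceps_grip and 6 mm lower; same axes.
- tip_left (a point): Inner face of the left (+y) tip, a block 24 mm long, 8 mm wide, 8 mm tall; 4 mm above the forceps' underside. Distance tip_left to tip_right = tip gap: 40 mm open, 20 mm at the mark.
- tip_right (a point): Inner face of the right (-y) tip, likewise. The mark: 32 mm ahead of forceps_grip a 10 mm wide steel strip fixed on the left arm lies across the top of both arms, with one black line on it; a small upright pointer on the right arm, just on the tip side of the strip, moves along it and meets the line at the 20 mm gap.
- jar_rim (a point): Centre of the mouth of the open white staining jar, on its upright axis at rim height, 70 mm above the table; the mouth is 70 mm across outside, wall 3 mm. The jar is loose, 0.15 kg.
- pot_a: Bystander: closed specimen pot with a red lid, 64 mm across, 56 mm tall; origin under its centre.
- pot_b: Bystander: second closed specimen pot with a red lid, same size; origin under its centre.
- reagent: Bystander: amber reagent bottle, 66 mm across, 160 mm tall; origin under its centre.
- slide_box: Bystander: blue slide box, 35 x 85 mm, 30 mm tall; origin under its centre.
- forceps: The forceps as a whole: loose, 0.1 to 0.16 kg, 182 mm long, two steel arms pivoting at a heel disc (20 mm across) 100 mm behind the grip plates. Origin at the underside, 10 mm below forceps_grip, same axes. The arms are sprung open: about 4 N on each plate starts to close them, 10 N holds them at the mark, 15 N nearly shuts the tips.
- rest: The fixed wooden rest, base 150 x 85 mm, 4 mm thick; origin on the table under forceps_grip, same axes as the forceps at the start. Two saddles, each 10 mm long, carry the forceps 32 mm above the table, 60 mm behind and 43 mm ahead of the origin, with 6 mm lips beside them; between them there is free room for fingers.
- jar: The open jar as a whole; origin under its centre on the table.
Not all that is in view belongs to the job. Leave any purple or yellow look-alike of the jar alone.

How it is judged:
By the outcome, as a careful person would: the job done as asked, in the order asked, and still so for the second after the job is handed in, while the arm keeps its last pose, push and grip.
It also fails if it takes over 42 s, if anything falls off the work surface, if the arm or the gripper's body presses on something with over 40 N, if the wrist force passes 120 N, or if a joint passes its speed limit or range.

## Working session

There is one attempt and no reset: what is moved stays moved. The work goes in short steps, Python scripts to look and compute and a shell command to move; the robot and the scene stay as the last step left them, time stands still between calls to the robot, and variables do not carry over. Pictures are saved under pics/ and viewed, about 8 in all and at most 12, crops included, and the job is handed in when it is done.

```bash
ls; mkdir -p pics
cat > h.py <<'E'
import numpy as np, cv2
from plant import robot
from scipy.spatial.transform import Rotation as Ro
def cam(n,f=None):
    c=robot.read_camera(n)
    if f: cv2.imwrite(f,c["image"])
    return c
def ray(c,u,v,z):
    R=np.array(c["R"]);t=np.array(c["t"]);d=R.T@np.linalg.inv(c["K"])@[u,v,1];o=-R.T@t
    return o+d*(z-o[2])/d[2]
def proj(c,X):
    p=np.array(c["K"])@(np.array(c["R"])@X+np.array(c["t"]));return p[:2]/p[2]
E
python3 - <<'E'
from h import *
for n in("top","scene"):
    c=cam(n,f"pics/{n}0.png");print(n,c["K"],c["R"],c["t"])
s=robot.read_state();print(s)
E
```

```text
pics
top [[605.59384851   0.         308.89290945]
 [  0.         605.59384851 241.82657241]
 [  0.           0.           1.        ]] [[ 0.0073844  -0.99992339 -0.00993381]
 [-0.99740451 -0.00665355 -0.07169367]
 [ 0.07162209  0.01043744 -0.99737723]] [0.01291871 0.59155697 1.51942375]
scene [[532.22400979   0.         313.6299447 ]
 [  0.         532.22400979 241.99369066]
 [  0.           0.           1.        ]] [[ 0.36144935  0.93237412  0.00573236]
 [ 0.58682194 -0.22270442 -0.77848748]
 [-0.72456496  0.28474767 -0.62763396]] [-0.2006174  -0.29470119  1.75504334]
{'t': 0.1, 'q': array([ 1.22860397e+00,  1.31104331e-01,  1.48915806e+00,  3.33945418e-05,
        1.52301091e+00, -8.54031639e-02]), 'dq': array([ 0.00041439, -0.00131937, -0.0047704 ,  0.00183307,  0.00252826,
       -0.00018686]), 'joint_torque': array([ 5.82297143e-04, -5.61338139e+01, -4.93095303e+01,  7.69254332e-02,
        2.92326522e-02, -1.23041374e-05]), 'tool_pos': array([0.15218085, 0.57984909, 0.21768795]), 'orientation': array([-4.02208740e-01, -3.11534601e+00,  2.56841672e-03]), 'force': array([-0.09893035,  0.56566882,  0.6026598 ]), 'wrist_torque': array([-0.04122445, -0.00211177,  0.04041205]), 'opening': 0.09296122607545217}
```

View pics/top0.png

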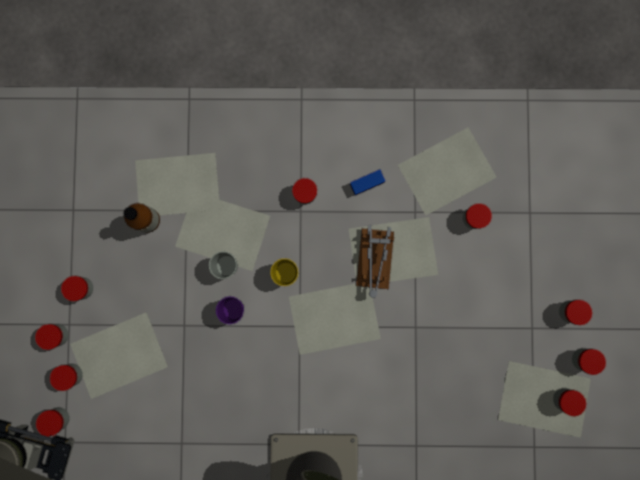

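View pics/scene0.png

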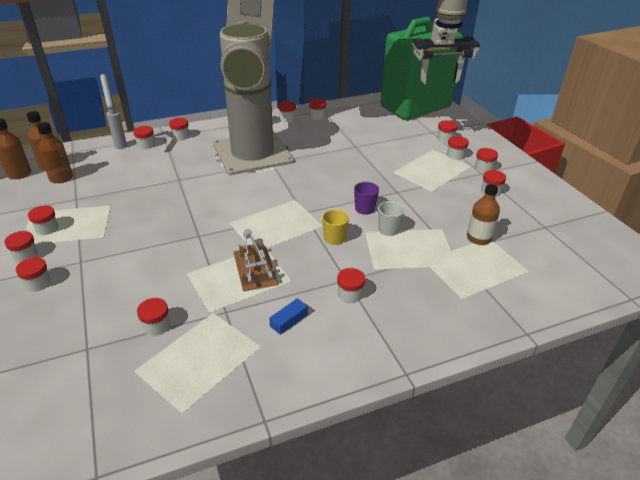

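The top view shows the forceps around (375,260) with the heel near (372,293) and the tips toward image-up. The white jar is at (222,265), the yellow look-alike at (285,272) and the purple one at (230,310). I'll enlarge both areas.

Run:
```python
import cv2,numpy as np
a=cv2.imread("pics/top0.png");s=cv2.imread("pics/scene0.png")
f=lambda im,x,y,w,h,k:cv2.resize(im[y:y+h,x:x+w],None,fx=k,fy=k,interpolation=cv2.INTER_CUBIC)
A=f(a,340,215,65,90,6);B=f(a,200,240,50,45,8);C=f(s,225,220,65,75,6)
o=np.zeros((600,800,3),np.uint8);o[:540,:390]=A;o[:360,400:800]=B
cv2.imwrite("pics/crop1.png",np.clip(o*1.6,0,255).astype(np.uint8))
```

```text
(no output)
```

View pics/crop1.png

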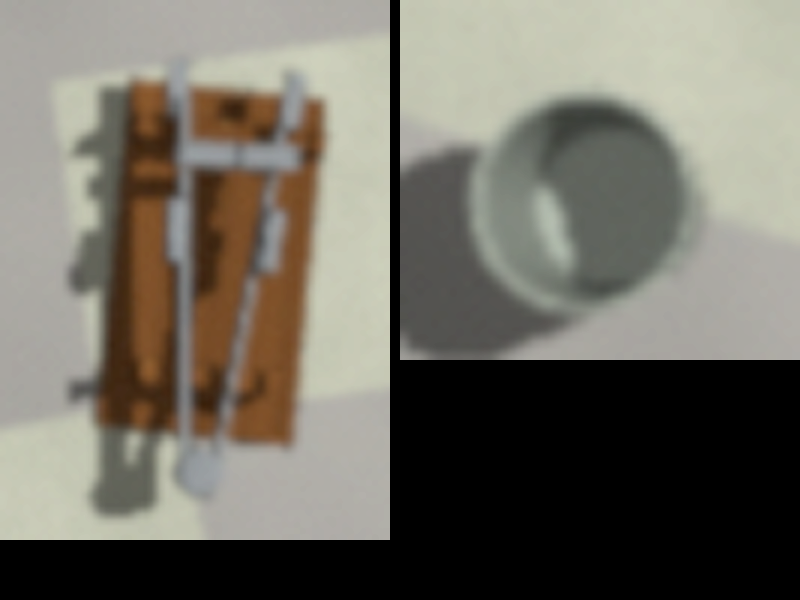

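```bash
cat >> h.py <<'E'
def pa(x,y,k=6,x0=340,y0=215): return (x+.5)/k-.5+x0,(y+.5)/k-.5+y0
E
python3 - <<'E'
from h import *
c=cam("top")
W=lambda x,y,z:ray(c,*pa(x,y),z)
H=W(199,471,.042);L=W(176,230,.052);Rr=W(272,241,.052)
tl=W(177,75,.040);tr=W(292,85,.040)
for n,v in dict(H=H,L=L,R=Rr,mid=(L+Rr)/2,tl=tl,tr=tr,tm=(tl+tr)/2).items(): print(n,v.round(4))
g=(L+Rr)/2;print("LR",np.linalg.norm(L-Rr),"heel-grip",np.linalg.norm((g-H)[:2]),"dir",np.degrees(np.arctan2(*(g-H)[1::-1])), np.degrees(np.arctan2(*((tl+tr)/2-H)[1::-1])), "LR normal",np.degrees(np.arctan2(*(L-Rr)[1::-1]))-90)
for q in [(132,82),(325,100),(293,443),(97,425)]: print("rest",W(*q,.004).round(4))
J=lambda x,y,z:ray(c,*pa(x-400,y,8,200,240),z)
print("jar",J(580,205,.07),J(470,205,.07),J(690,205,.07),J(580,95,.07),J(580,315,.07))
for n,(u,v),z in [("potnear",(305,191),.056),("box",(367,183),.03),("pot2",(478,216),.056),("yellow",(285,272),.07),("purple",(230,310),.07),("reagent",(133,214),.16)]: print(n,ray(c,u,v,z).round(3))
s=robot.read_state();print(Ro.from_rotvec(s["orientation"]).as_matrix().round(3))
E
```

```text
H [ 0.463  -0.1432  0.042 ]
L [ 0.5626 -0.1328  0.052 ]
R [ 0.5583 -0.1725  0.052 ]
mid [ 0.5604 -0.1526  0.052 ]
tl [ 0.6283 -0.1342  0.04  ]
tr [ 0.6244 -0.1824  0.04  ]
tm [ 0.6263 -0.1583  0.04  ]
LR 0.03997652985263521 heel-grip 0.09792858772542186 dir -5.515297426077454 -5.27116272789569 LR normal -6.163118490390204
rest [ 0.6286 -0.1182  0.004 ]
rest [ 0.6214 -0.2008  0.004 ]
rest [ 0.4747 -0.1868  0.004 ]
rest [ 0.4817 -0.1034  0.004 ]
jar [0.52890967 0.22976754 0.07      ] [0.52867062 0.26365214 0.07      ] [0.52914862 0.19589825 0.07      ] [0.56278287 0.23036647 0.07      ] [0.49514672 0.22917056 0.07      ]
potnear [0.716 0.027 0.056]
box [ 0.742 -0.13   0.03 ]
pot2 [ 0.656 -0.403  0.056]
yellow [0.513 0.075 0.07 ]
purple [0.419 0.208 0.07 ]
reagent [0.644 0.426 0.16 ]
[[-0.967  0.254 -0.001]
 [ 0.254  0.967 -0.001]
 [ 0.    -0.001 -1.   ]]
```

```bash
python3 -m inch '[[[0,0,0,0,0,-4.6,-1],[0,0,0,0,0,-4.6,-1],[-2.4,-3.4,0,0,0,0,-1],[-2.4,-3.4,0,0,0,0,-1],[-2.4,-3.4,0,0,0,0,-1]]]' 9
python3 -m inch '[[[-2.4,-3.45,0,0,0,0,-1],[-2.4,-3.45,0,0,0,0,-1],[-2.4,-3.45,0,0,0,0,-1],[-2.4,-3.45,0,0,0,0,-1],[-2.4,-3.45,0,0,0,0,-1]]]'
python3 -m inch '[[[-2.4,-3.45,0,0,0,0,-1],[-2.4,-3.45,0,0,0,0,-1],[-2.4,-3.45,0,0,0,0,-1],[-2.4,-3.45,0,0,0,0,-1],[-2.4,-3.45,0,0,0,0,-1]]]'
python3 -m inch '[[[-2.4,-3.45,0,0,0,0,-1],[-2.4,-3.45,0,0,0,0,-1],[-2.4,-3.45,0,0,0,0,-1],[-2.4,-3.45,0,0,0,0,-1],[-2.4,-3.45,0,0,0,0,-1]]]'
cat >> h.py <<'E'
def st(tx,ty,tz,yaw):
    s=robot.read_state();M=Ro.from_rotvec(s["orientation"]).as_matrix()
    print("t",s["t"],"pos",s["tool_pos"].round(4),"F",s["force"].round(2),"op",round(s["opening"],4),"q",s["q"].round(2))
    print("tool z",M[:,2].round(4),"y yaw",np.degrees(np.arctan2(-M[0,1],M[1,1])).round(2))
    T=np.c_[[-np.cos(yaw),-np.sin(yaw),0],[-np.sin(yaw),np.cos(yaw),0],[0,0,-1]]
    print("move cm",(M.T@(np.array([tx,ty,tz])-s["tool_pos"])*100).round(2),"turn",np.degrees(Ro.from_matrix(M.T@T).as_rotvec()).round(2))
E
python3 -c "
from h import *
st(.561,-.1527,.023,np.radians(-5.5))"
```

```text
t: 0.65
tool_pos: [0.2144, 0.4705, 0.218]
orientation: [-0.149, -3.138, 0.001]
force: [1.4, 0.1, 0.4]
opening: 0.0929
t: 1.15
tool_pos: [0.3174, 0.2871, 0.2185]
orientation: [0.15, 3.138, -0.0]
force: [0.9, -0.4, 0.1]
opening: 0.0933
t: 1.65
tool_pos: [0.4204, 0.1037, 0.2186]
orientation: [0.151, 3.138, 0.0]
force: [1.0, 1.0, -0.3]
opening: 0.0929
t: 2.15
tool_pos: [0.5233, -0.0795, 0.2184]
orientation: [-0.152, -3.138, -0.0]
force: [0.0, 0.7, 0.1]
opening: 0.093
t 2.15 pos [ 0.5233 -0.0795  0.2184] F [0.   0.72 0.05] op 0.093 q [-0.25 -0.06  1.68  0.    1.52 -1.72]
tool z [-2.e-04  2.e-04 -1.e+00] y yaw -5.53
move cm [-4.47 -6.92 19.53] turn [ 0.01 -0.01 -0.03]
```

```bash
python3 -m inch '[[[-2.2,-3.45,2,0,0,0,-1],[-2.2,-3.45,2,0,0,0,-1],[0,0,3,0,0,0,-1],[0,0,2,0,0,0,-1],[0,0,0,0,0,0,-1]]]'
python3 - <<'E'
from h import *
st(.561,-.1527,.023,np.radians(-5.5))
c=cam("scene","pics/s1.png");t=cam("top","pics/t1.png")
f=lambda im,x,y,w,h,k:cv2.resize(im[y:y+h,x:x+w],None,fx=k,fy=k,interpolation=cv2.INTER_CUBIC)
o=np.zeros((600,800,3),np.uint8);o[:,:400]=f(c["image"],220,195,80,120,5);o[:,400:]=f(t["image"],335,210,80,120,5)
cv2.imwrite("pics/c2.png",np.clip(o*1.6,0,255).astype(np.uint8))
for P in [(.561,-.1527,.052),(.561,-.1527,.042),(.463,-.1432,.042)]: print(proj(c,np.array(P)),(proj(c,np.array(P))-[220,195])*5)
E
```

```text
t: 2.65
tool_pos: [0.5572, -0.1501, 0.1242]
orientation: [-0.152, -3.131, -0.004]
force: [-1.4, -0.1, -0.4]
opening: 0.0931
t 2.65 pos [ 0.5572 -0.1501  0.1242] F [-1.38 -0.1  -0.36] op 0.0931 q [-0.35  0.14  1.65  0.    1.36 -1.83]
tool z [-0.0071  0.0027 -1.    ] y yaw -5.56
move cm [-0.48 -0.24 10.11] turn [ 0.11 -0.42 -0.06]
[255.10585365 253.71841038] [175.52926824 293.59205192]
[255.36924817 256.90105115] [176.84624083 309.50525577]
[248.09072595 232.62457684] [140.45362976 188.12288422]
```

View pics/c2.png

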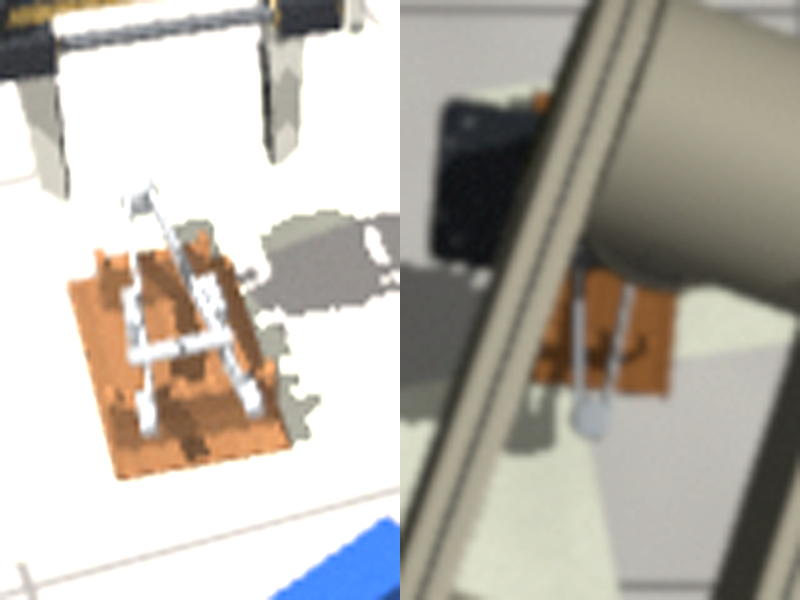

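The crop shows the fingers straddling the forceps with clear room. The plates are at about (130,305) and (207,290), where I predicted them to within about 2 px. I'm descending.

```bash
python3 -m inch '[[[0,0,0,0,0,0,-1],[0,0,0,0,0,0,-1]]]' 9
python3 -c "
from h import *
st(.561,-.1527,.023,np.radians(-5.5))"
```

```text
t: 2.95
tool_pos: [0.5611, -0.1508, 0.1307]
orientation: [0.15, 3.135, -0.001]
force: [0.1, 0.7, 1.0]
opening: 0.0933
t 2.95 pos [ 0.5611 -0.1508  0.1307] F [0.09 0.67 0.99] op 0.0933 q [-0.35  0.13  1.65  0.    1.36 -1.83]
tool z [ 0.0029 -0.0011 -1.    ] y yaw -5.49
move cm [ 0.03 -0.18 10.77] turn [-0.04  0.17  0.01]
```

```bash
python3 -m inch '[[[0,-0.2,2.5,0,0,0,-1],[0,0,2.5,0,0,0,-1],[0,0,2.5,0,0,0,-1],[0,0,2,0,0,0,-1],[0,0,1.2,0,0,0,-1]]]'
python3 -m inch '[[[0,0,0,0,0,0,-1],[0,0,0,0,0,0,-0.2],[0,0,0,0,0,0,-0.1],[0,0,0,0,0,0,0],[0,0,0,0,0,0,0]]]' 9
python3 -c "
from h import *
st(.561,-.1527,.023,np.radians(-5.5))"
```

```text
t: 3.45
tool_pos: [0.5596, -0.1524, 0.0209]
orientation: [-0.151, -3.138, -0.0]
force: [-0.2, -0.7, -0.4]
opening: 0.0933
t: 3.95
tool_pos: [0.5605, -0.1529, 0.0226]
orientation: [0.151, 3.136, -0.001]
force: [-0.5, 0.4, 0.9]
opening: 0.0653
t 3.95 pos [ 0.5605 -0.1529  0.0226] F [-0.51  0.37  0.9 ] op 0.0653 q [-0.35  0.26  1.72 -0.    1.16 -1.83]
tool z [ 1.5e-03 -6.0e-04 -1.0e+00] y yaw -5.51
move cm [-0.05  0.03 -0.04] turn [-0.02  0.09 -0.01]
```

```bash
python3 -m inch '[[[0,0,0,0,0,0,0],[0,0,0,0,0,0,0],[0,0,0,0,0,0,0.05],[0,0,0,0,0,0,0.1],[0,0,0,0,0,0,0.1]]]' 9
python3 -m inch '[[[0,0,0,0,0,0,0.15],[0,0,0,0,0,0,0.15],[0,0,0,0,0,0,0.15],[0,0,0,0,0,0,0.15],[0,0,0,0,0,0,0.15]]]' 9
python3 -m inch '[[[0,0,0,0,0,0,0.2],[0,0,0,0,0,0,0.2],[0,0,0,0,0,0,0.2],[0,0,0,0,0,0,0.2],[0,0,0,0,0,0,0.2]]]' 9
```

```text
t: 4.45
tool_pos: [0.56, -0.1528, 0.0218]
orientation: [0.151, 3.138, -0.0]
force: [0.3, -0.5, 0.8]
opening: 0.0423
t: 4.95
tool_pos: [0.56, -0.1528, 0.0218]
orientation: [0.151, 3.138, -0.0]
force: [-0.4, -1.3, 3.2]
opening: 0.0399
t: 5.45
tool_pos: [0.56, -0.1527, 0.0218]
orientation: [0.151, 3.138, -0.0]
force: [-0.6, -0.3, 4.4]
opening: 0.0383
```

```bash
python3 -m inch '[[[0,0,0,0,0,0,0.22],[0,0,0,0,0,0,0.22],[0,0,-0.3,0,0,0,0.22],[0,0,-0.5,0,0,0,0.22],[0,0,-0.7,0,0,0,0.22]]]' 9
python3 -m inch '[[[0,0,-1,0,0,0,0.22],[0,0,-1,0,0,0,0.22],[0,0,-1,0,0,0,0.22],[0,0,-0.5,0,0,0,0.22],[0,0,0,0,0,0,0.22]]]' 9
python3 -m inch '[[[0,0,0,0,0,0,0.22],[0,0,0,0,0,0,0.22]]]' 9
python3 - <<'E'
from h import *
st(.561,-.1527,.073,np.radians(-5.5))
c=cam("scene","pics/s2.png")
o=cv2.resize(c["image"][190:290,210:330],None,fx=6,fy=6,interpolation=cv2.INTER_CUBIC)
cv2.imwrite("pics/c3.png",o)
E
```

```text
t: 5.95
tool_pos: [0.5589, -0.1523, 0.0361]
orientation: [-0.151, -3.136, -0.001]
force: [-0.4, 0.2, -1.2]
opening: 0.0363
t: 6.45
tool_pos: [0.5607, -0.153, 0.0732]
orientation: [0.151, 3.136, -0.001]
force: [0.3, -0.2, -1.2]
opening: 0.037
t: 6.65
tool_pos: [0.5593, -0.1526, 0.071]
orientation: [-0.151, -3.137, -0.0]
force: [0.2, 0.5, -1.8]
opening: 0.0367
t 6.65 pos [ 0.5593 -0.1526  0.071 ] F [ 0.17  0.51 -1.83] op 0.0367 q [-0.35  0.2   1.69 -0.    1.25 -1.83]
tool z [-1.e-03  4.e-04 -1.e+00] y yaw -5.51
move cm [-0.17  0.   -0.2 ] turn [ 0.01 -0.06 -0.01]
```

View pics/c3.png

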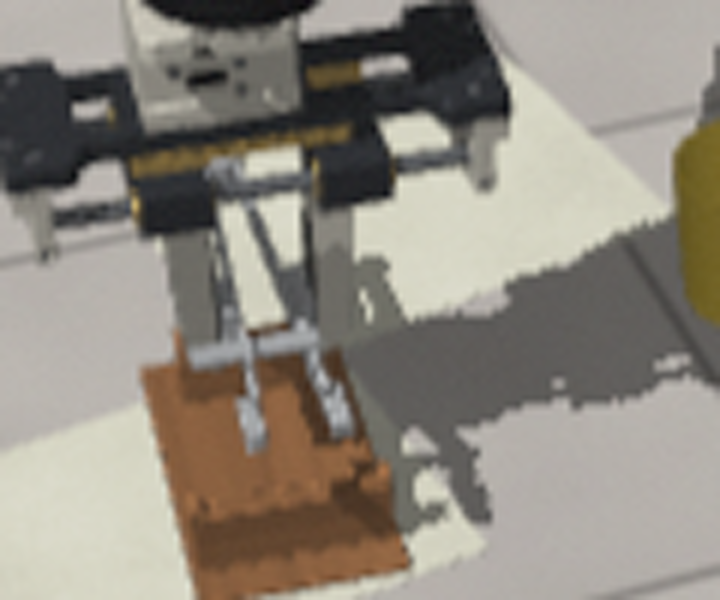

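The crop shows the forceps clear of the saddles, with the heel at (222,172) and the tips at (252,430) and (340,415). Heel and tips both rose about 15.7 px, so they are level. Next I carry them over to the jar.

```bash
python3 -m inch '[[[0,0,-1,0,0,0,0.22],[0,0,-1.8,0,0,0,0.22],[0,0,-1.8,0,0,0,0.22],[0,0,-1.2,0,0,0,0.22],[0.27,0.8,0,0,0,0,0.22]]]' 9
python3 -m inch '[[[0.54,1.6,0,0,0,0,0.22],[0.81,2.4,0,0,0,0,0.22],[0.81,2.4,0,0,0,0,0.22],[0.81,2.4,0,0,0,0,0.22],[0.81,2.4,0,0,0,0,0.22]]]' 9
python3 -m inch '[[[0.81,2.4,0,0,0,0,0.22],[0.81,2.4,0,0,0,0,0.22],[0.81,2.4,0,0,0,0,0.22],[0.81,2.4,0,0,0,0,0.22],[0.81,2.4,0,0,0,0,0.22]]]' 9
python3 -m inch '[[[0.81,2.4,0,0,0,0,0.22],[0.81,2.4,0,0,0,0,0.22],[0.81,2.4,0,0,0,0,0.22],[0.81,2.4,0,0,0,0,0.22],[0.61,1.8,0,0,0,0,0.22]]]' 9
python3 -m inch '[[[0.47,1.4,0,0,0,0,0.22],[0.32,0.96,0,0,0,0,0.22],[0,0,0,0,0,0,0.22],[0,0,0,0,0,0,0.22],[0,0,0,0,0,0,0.22]]]' 9
python3 - <<'E'
from h import *
st(.4693,.2355,.095,np.radians(-5.5))
c=cam("scene","pics/s3.png");t=cam("top","pics/t3.png")
k=5;f=lambda im,x,y,w,h:cv2.resize(im[y:y+h,x:x+w],None,fx=k,fy=k,interpolation=cv2.INTER_CUBIC)
o=np.zeros((550,800,3),np.uint8);o[:,:450]=f(c["image"],340,150,90,110);o[:,450:]=f(t["image"],190,210,70,110)
cv2.imwrite("pics/c4.png",o)
E
```

```text
t: 7.2
tool_pos: [0.5595, -0.1455, 0.1324]
orientation: [0.152, 3.134, -0.002]
force: [-0.3, 0.9, -0.4]
opening: 0.037
t: 7.7
tool_pos: [0.5292, -0.027, 0.128]
orientation: [-0.15, -3.135, -0.001]
force: [-0.5, 1.0, -1.6]
opening: 0.0369
t: 8.2
tool_pos: [0.5001, 0.096, 0.1281]
orientation: [-0.15, -3.136, 0.0]
force: [0.2, -1.3, -0.8]
opening: 0.0363
t: 8.7
tool_pos: [0.4724, 0.2131, 0.1281]
orientation: [-0.149, -3.135, 0.001]
force: [0.3, -0.6, -0.9]
opening: 0.037
t: 9.2
tool_pos: [0.4694, 0.2347, 0.1295]
orientation: [-0.152, -3.138, 0.001]
force: [0.9, -0.6, -0.9]
opening: 0.0368
t 9.2 pos [0.4694 0.2347 0.1295] F [ 0.92 -0.62 -0.92] op 0.0368 q [ 0.37 -0.01  1.8  -0.    1.35 -1.11]
tool z [-1.e-04 -3.e-04 -1.e+00] y yaw -5.56
move cm [0.02 0.08 3.45] turn [-0.02 -0.   -0.06]
```

View pics/c4.png

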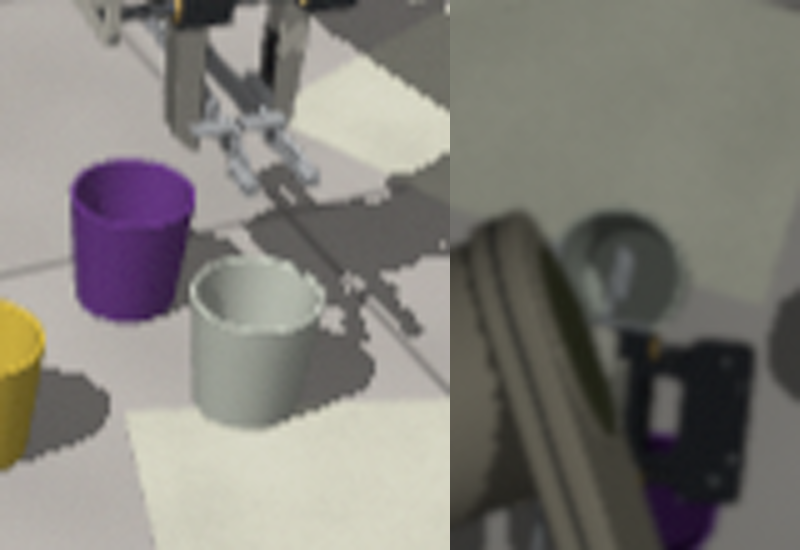

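Run:
```python
from h import *
c=cam("scene");P=lambda x,y:pa(x,y,5,340,150)
print("jar",ray(c,*P(256,294),.07),"L/R rim",ray(c,*P(189,294),.07),ray(c,*P(324,294),.07))
R=ray(c,*P(248,188),.1385);L=ray(c,*P(311,179),.1385);print("tip ends",R,L,(R+L)/2,np.linalg.norm(R-L))
s=robot.read_state()["tool_pos"];e=np.array([.9954,-.0958,0])
for d,z in((.06,.0),(.072,-.004)): X=s+d*e+[0,0,.013+z];print(X,proj(c,X),(proj(c,X)-[340,150])*5+2)
```

```text
jar [0.53094288 0.22515203 0.07      ] L/R rim [0.51853818 0.19236742 0.07      ] [0.54353908 0.25844272 0.07      ]
tip ends [0.53102326 0.21313919 0.1385    ] [0.53488253 0.24698582 0.1385    ] [0.53295289 0.23006251 0.1385    ] 0.034065941326683905
[0.52929801 0.22899584 0.14266397] [394.6269758  184.25250623] [275.13487902 173.26253113]
[0.54124281 0.22784624 0.13866397] [396.29722986 188.09408882] [283.48614931 192.4704441 ]
```

```bash
python3 -m inch '[[[0,0,0.5,0,0,0,0.22],[0,0,1,0,0,0,0.22],[0,0,1,0,0,0,0.22],[0,0,0.5,0,0,0,0.22],[0,0,0,0,0,0,0.22]]]' 9
python3 -m inch '[[[0,0,0,0,0,0,0.24],[0,0,0,0,0,0,0.24],[0,0,0,0,0,0,0.24],[0,0,0,0,0,0,0.24],[0,0,0,0,0,0,0.24]]]' 10.5
python3 - <<'E'
from h import *
st(.4693,.2355,.1,np.radians(-5.5))
c=cam("scene","pics/s4.png")
o=cv2.resize(c["image"][150:225,360:430],None,fx=8,fy=8,interpolation=cv2.INTER_LANCZOS4)
cv2.imwrite("pics/c5.png",np.clip(o*1.3,0,255).astype(np.uint8))
E
```

```text
t: 9.85
tool_pos: [0.4682, 0.235, 0.0979]
orientation: [-0.151, -3.135, 0.002]
force: [-0.3, 0.3, -1.1]
opening: 0.0366
t: 10.35
tool_pos: [0.4695, 0.2354, 0.0999]
orientation: [0.151, 3.138, 0.0]
force: [-0.7, 0.3, -1.5]
opening: 0.0358
t 10.35 pos [0.4695 0.2354 0.0999] F [-0.68  0.31 -1.51] op 0.0358 q [ 0.37  0.02  1.83 -0.    1.29 -1.11]
tool z [ 4.e-04  2.e-04 -1.e+00] y yaw -5.51
move cm [ 0.02  0.   -0.01] turn [ 0.01  0.02 -0.01]
```

View pics/c5.png

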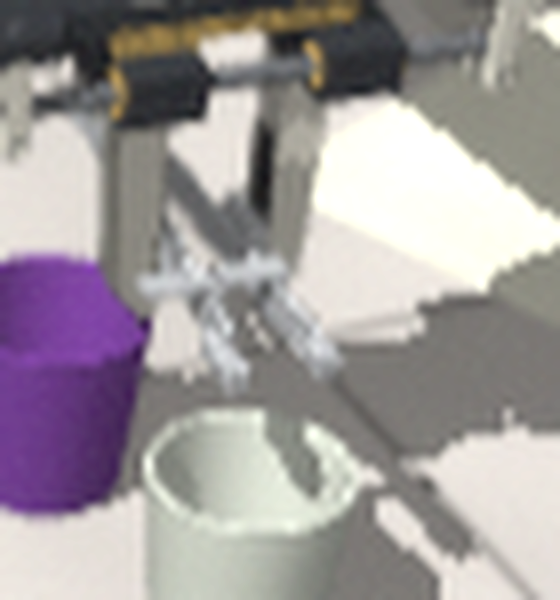

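Run:
```python
from h import *
from scipy.optimize import least_squares
c=cam("scene")
def pts(g,yaw,pit,hs):
    Rm=Ro.from_euler("ZY",[yaw,pit]).as_matrix()
    return [proj(c,g+Rm@np.array(p)) for p in [(.0,0,0)]+[(.072,0,-.010),(.032,0,hs)]][1:]
y=np.radians(-5.5)
# at rest: solve grip x,y and strip height from c2
o1=np.r_[pa(201,424,5,220,195),pa(180,346,5,220,195)]
f=lambda p:np.r_[pts(np.array([p[0],p[1],.042]),y,0,p[2])].ravel()-o1
r=least_squares(f,[.561,-.153,.0],x_scale=.01);print("rest grip",r.x,r.fun)
o2=np.r_[pa(280,383,8,360,150),pa(212,279,8,360,150)]
s=robot.read_state()["tool_pos"]
for hs in (r.x[2],.0,-.004,.004):
    f2=lambda p:np.r_[pts(s+np.array([0,0,.019])+p[0]*np.array([.9954,-.0958,0])+p[1]*np.array([.0958,.9954,0]),y,p[2],hs)].ravel()-o2
    q=least_squares(f2,[0,0,0],x_scale=[.01,.01,.1]);print(hs,"dx,dy,pitch",q.x,np.degrees(q.x[2]),q.fun.round(2))
print("jar top-est in scene crop",(proj(c,np.array([.529,.230,.07]))-[360,150])*8+4, "rim seen; jar ctr", ray(c,*pa(252,470,8,360,150),.07))
```

```text
rest grip [ 0.55850904 -0.15671457  0.00430361] [-0.27000613  0.02373582  0.27459115 -0.02275251]
0.004303611084105827 dx,dy,pitch [ 0.00315329 -0.00807044 -0.09054096] -5.187614841803755 [-1.4  -0.45  1.42  0.5 ]
0.0 dx,dy,pitch [-0.00870195 -0.00224162  0.03605947] 2.0660553924860525 [-1.56 -0.54  1.58  0.59]
-0.004 dx,dy,pitch [-0.01827622  0.00306109  0.152518  ] 8.73863765132445 [-1.67 -0.61  1.69  0.67]
0.004 dx,dy,pitch [ 0.00227308 -0.00765973 -0.08162118] -4.676549299899663 [-1.41 -0.46  1.44  0.5 ]
jar top-est in scene crop [260.83156987 464.95436204] rim seen; jar ctr [0.53083328 0.22597923 0.07      ]
```

Run:
```python
from h import *
from scipy.optimize import least_squares
c=cam("scene");t=cam("top","pics/t5.png");y=np.radians(-5.5)
# level check from rest (c2) and lifted (c3, TCP z .071)
o=np.r_[pa(139,197,5,220,195),pa(201,424,5,220,195)]; l=np.r_[pa(222,172,6,210,190),pa(298,438,6,210,190)]
e=np.array([np.cos(y),np.sin(y),0])
H=ray(c,*o[:2],.042);T=ray(c,*o[2:],.032);print("len",np.linalg.norm(T-H),H,T)
f=lambda p:np.r_[proj(c,H+p[0]*e+[0,0,p[1]]),proj(c,T+p[0]*e+[0,0,p[2]])]-l
r=least_squares(f,[0,.05,.05],x_scale=.01);print("dx, rise heel, rise tip",r.x,r.fun.round(2))
s=robot.read_state()["tool_pos"];n=np.array([-e[1],e[0],0])
for d in(.048,.06,.072):
  for w in(-.019,-.011,.011,.019): print(d,w,((proj(t,s+d*e+w*n+[0,0,.017])-[205,235])*10+4.5).round(0))
print("jar",(proj(t,np.array([.529,.23,.07]))-[205,235])*10)
o=cv2.resize(t["image"][235:295,205:265],None,fx=10,fy=10,interpolation=cv2.INTER_LANCZOS4)
cv2.imwrite("pics/c6.png",np.clip(o*1.8,0,255).astype(np.uint8))
```

```text
len 0.16361371900656865 [ 0.46786364 -0.1463769   0.042     ] [ 0.63032235 -0.16300873  0.032     ]
dx, rise heel, rise tip [0.01222342 0.05812878 0.0618919 ] [-0.02  0.    0.01 -0.  ]
0.048 -0.019 [219. 358.]
0.048 -0.011 [186. 354.]
0.048 0.011 [ 94. 345.]
0.048 0.019 [ 61. 341.]
0.06 -0.019 [225. 307.]
0.06 -0.011 [192. 304.]
0.06 0.011 [100. 295.]
0.06 0.019 [ 67. 291.]
0.072 -0.019 [230. 257.]
0.072 -0.011 [197. 254.]
0.072 0.011 [106. 244.]
0.072 0.019 [ 72. 241.]
jar [169.68810156 301.50112856]
```

View pics/c6.png

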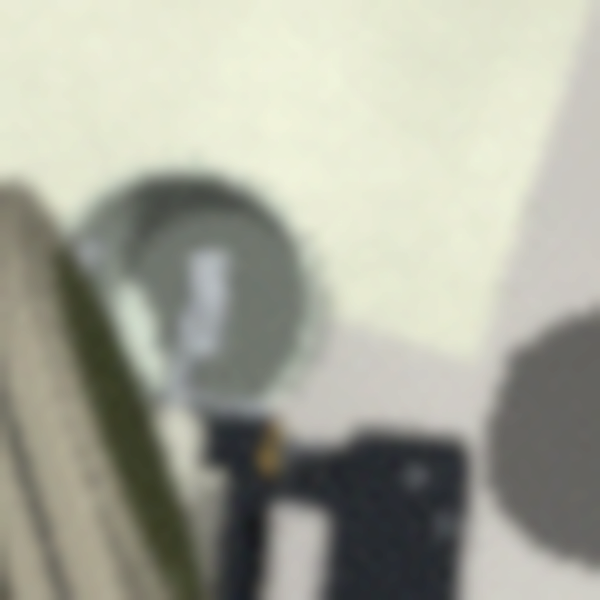

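The crop shows the right tip from (210,250) to (200,350) over the jar's mouth and the left tip's end at (90,245). Both are within about 1.5 mm of the prediction, so the tips are centred. Next is a level check against the rest picture, then I finish the squeeze.

```bash
python3 - <<'E'
from h import *
c=cam("scene");y=np.radians(-5.5);e=np.array([np.cos(y),np.sin(y),0])
n=np.array([-e[1],e[0],0])
for nm,p,tcp in [("rest",pa(201,424,5,220,195),(.560,-.1528,.0218)),("lift",pa(298,438,6,210,190),(.5598,-.1527,.0715)),("c4",pa(280,188,5,340,150),(.4694,.2350,.1298)),("c5",pa(280,383,8,360,150),(.4695,.2354,.0999))]:
    tcp=np.array(tcp);X=ray(c,*p,tcp[2]+.0102);d=X-tcp;up=ray(c,*p,tcp[2]+.0132)-tcp
    print(nm,"along",d@e,"across",d@n,"| if 3mm higher",up@e,up@n)
E
python3 -m inch '[[[0,0,0,0,0,0,0.26],[0,0,0,0,0,0,0.26],[0,0,0,0,0,0,0.26],[0,0,0,0,0,0,0.26],[0,0,0,0,0,0,0.26]]]' 11
python3 -m inch '[[[0,0,0,0,0,0,0.275],[0,0,0,0,0,0,0.275],[0,0,0,0,0,0,0.275],[0,0,0,0,0,0,0.275],[0,0,0,0,0,0,0.275]]]' 11
```

```text
rest along 0.07097705892290473 across -0.003421631778031349 | if 3mm higher 0.07419841338748044 -0.003882843748226795
lift along 0.06946483081884713 across -0.0015082156272239122 | if 3mm higher 0.07289496961365569 -0.002005942615486214
c4 along 0.06978591002866717 across -0.0012706926609809322 | if 3mm higher 0.07400764872980621 -0.003352430923057719
c5 along 0.07141556272315279 across -0.0019360588695081073 | if 3mm higher 0.07546524884463322 -0.0039352228742571774
t: 11.1
tool_pos: [0.4693, 0.2354, 0.0996]
orientation: [0.151, 3.138, 0.0]
force: [0.5, -0.2, -1.3]
opening: 0.0347
t: 11.6
tool_pos: [0.4693, 0.2354, 0.0997]
orientation: [0.151, 3.138, -0.0]
force: [0.8, 0.1, -1.3]
opening: 0.0344
```

The tips stay at 70–71 mm along in the rest, lifted and current pictures, so the forceps are level to about 1 mm. The opening is 34.4 mm. A final nudge, then a look at the pointer.

```bash
python3 -m inch '[[[0,0,0,0,0,0,0.28],[0,0,0,0,0,0,0.28],[0,0,0,0,0,0,0.28],[0,0,0,0,0,0,0.28],[0,0,0,0,0,0,0.28]]]' 11
python3 - <<'E'
from h import *
op=[];im=[];tp=[]
for i in range(8): im.append(cam("scene")["image"].astype(float));tp.append(cam("top")["image"].astype(float));op.append(robot.read_state()["opening"])
print(np.round(op,4),np.mean(op))
o=np.zeros((600,800,3))
a=np.mean(im,0)[172:202,372:412];o[:,:]=cv2.resize(a,(800,600),interpolation=cv2.INTER_CUBIC)
cv2.imwrite("pics/c7.png",np.clip(o*1.3,0,255).astype(np.uint8))
E
```

```text
t: 12.1
tool_pos: [0.4693, 0.2354, 0.0996]
orientation: [0.151, 3.138, -0.0]
force: [0.7, -0.3, -1.2]
opening: 0.0339
[0.0339 0.0341 0.0339 0.0342 0.034  0.0339 0.0337 0.0339] 0.033968397780979896
```

View pics/c7.png

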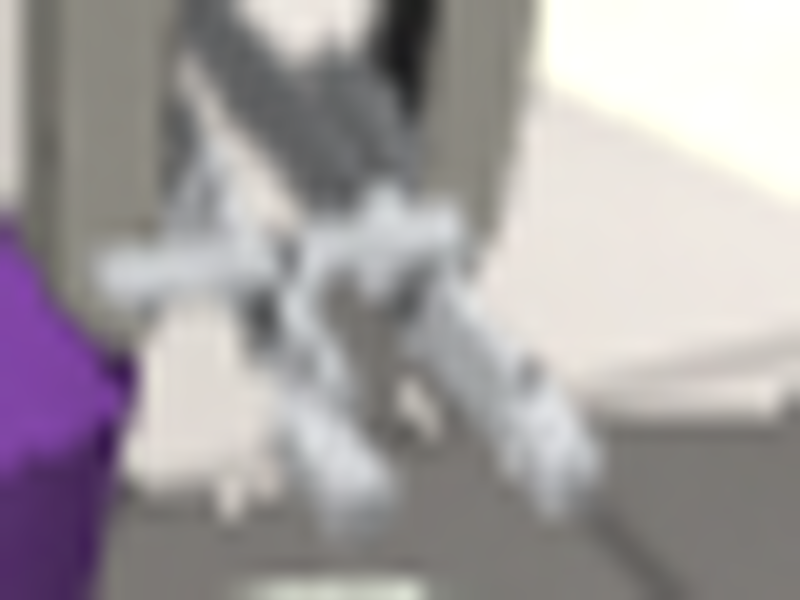

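Run:
```python
from h import *
im=[cv2.imread(f"pics/{n}.png") for n in("s1","s2","s3")]+[np.mean([cam("scene")["image"] for _ in range(4)],0).astype(np.uint8)]
o=[]
for a,(x,y) in zip(im,[(256,266),(253,250),(389,177),(391,186)]):
    o.append(cv2.resize(a[y-11:y+11,x-15:x+15],(400,293),interpolation=cv2.INTER_LANCZOS4))
g=np.vstack([np.hstack(o[:2]),np.hstack(o[2:])]);cv2.imwrite("pics/c8.png",g)
```

```text
(no output)
```

View pics/c8.png

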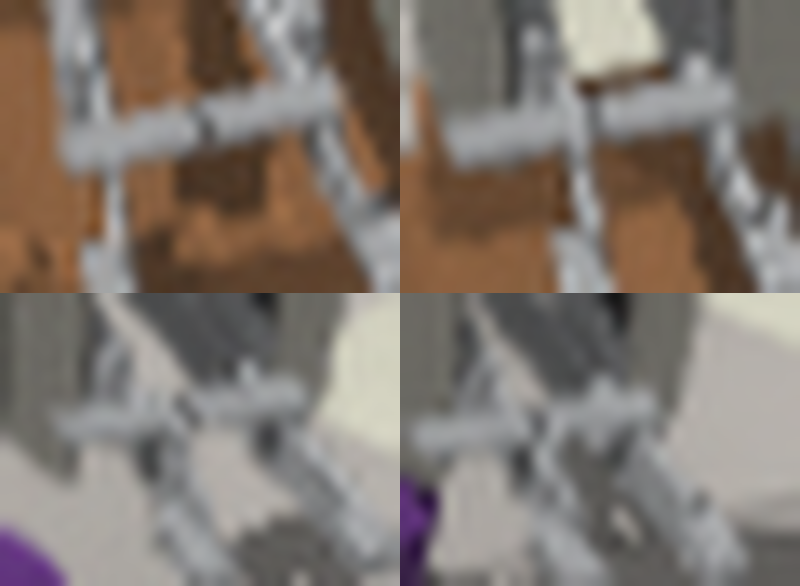

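The black line, at (540,418) in the last panel, is now right at the right arm's pointer. In the earlier panels it was clearly apart. The opening averages 33.97 mm and is steady, so I'm handing in.

```bash
python3 -m inch '[[[0,0,0,0,0,0,0.28],[0,0,0,0,0,0,0.28],[0,0,0,0,0,0,0.28],[0,0,0,0,0,0,0.28],[0,0,0,0,0,0,0.28]]]' 11
python3 -c "
from h import *
st(.4693,.2354,.1,np.radians(-5.5));print(robot.close_job())"
```

```text
t: 13.6
tool_pos: [0.4693, 0.2354, 0.0996]
orientation: [-0.151, -3.138, 0.0]
force: [0.3, -1.4, -1.5]
opening: 0.0338
t 13.6 pos [0.4693 0.2354 0.0996] F [ 0.28 -1.36 -1.54] op 0.0338 q [ 0.37  0.02  1.83  0.    1.29 -1.11]
tool z [-0. -0. -1.] y yaw -5.51
move cm [-0.    0.   -0.04] turn [-0.   -0.   -0.01]
the job is handed in; nothing more can be done
None
```

I lifted the forceps off the rest, carried them level to the white jar and lowered their tips to about 4 cm above the rim. There I squeezed them to the mark and handed the job in at 13.6 s, still holding them.

**Gap:** The finger opening averaged 33.97 mm over 8 readings, and the last one was 33.8 mm (the mark is 34 mm). The close-up shows the pointer at the black line, but only to about a pixel (roughly 2–3 mm), so the gap rests mainly on the finger opening.

**Centring:** The top camera put the tips within about 2 mm of the jar's centre. The arm hid most of the left tip in that picture. The scene camera placed the jar about 4 mm lower in y than the top camera did. It was out by a similar amount for the forceps on the rest, so I took this as calibration bias and went by the top camera.

**Level:** The tips stayed within about 1 mm of where a level hold puts them in the rest, lifted and final pictures. One looser fit on the lifted picture, using the heel as well, came out near 1.3° nose-up.

**Contact:** The force readings showed no sign of touching the jar or anything else.

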